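# Centre-punch a blank in a sliding punch jig

## Task

In the blue punching jig, push the loose metal blank along its channel fully home against the end stop, then press the yellow hold-down cap until it clicks down and stays. Then slide the carriage by its orange fin so that the punch stands over the red-ringed cross and press the black punch cap straight down until it trips, and do the same over the blue-ringed cross, letting the cap spring back up each time. Never trip the punch anywhere but on those two crosses, and leave the four loose objects beside the jig where they are.

Things in the scene. Friction and masses are not known exactly. Their poses are not given: they have to be found in the camera images.
- jig: Fixed punching jig. Blue base, jig x -75 to 80, y -140 to 85 mm, top z 8 mm = channel floor; origin on the table under the channel's centreline. Channel along y, 48 mm wide, between guides 10 mm high, y -52 to 63 mm. End stop face at y +60.5 mm, top z 22. Rear rail (x 45 to 80 mm, 45 mm high) bears the carriage. From y -140 to -52 the floor between front edge and rail is open.
- blank_center (a point): Centre of the loose aluminium blank, 46 x 110 x 14 mm (x, y, z), 0.13 to 0.27 kg, axes nearly parallel to the jig's. It lies in the channel on the base (top 22 mm above the table), and slides along the jig's y. Fully home its left (+y) end touches the end stop and this point is at jig y = +5 mm; it starts 25 to 60 mm short of that, toward -y.
- mark_red (a point): Cross in a red ring (12 mm outside diameter, white inside 9 mm) on the blank's top, on its centreline 30 mm from its centre toward +y (the stop). To be punched first; the punch tip must be inside the ring.
- mark_blue (a point): The like cross in a blue ring, 30 mm from the blank's centre toward -y. To be punched second.
- clip (a joint): Snap hold-down, travel downward in m: 0 up, 0.008 fully home. Pushing back with up to about 10 N over the first 4 mm, then it snaps down by itself and stays; its steel finger then covers the blank's front edge.
- clip_cap (a point): Centre of the top of the hold-down's yellow round cap, 27 mm diameter, at jig (x -56, y 15 mm), 76 mm above the table when up, 68 mm when home.
- carriage (a joint): Carriage along the jig's y, m: the punch is at jig y = -0.07 + value, range 0 to 0.13. Stays where it is left (3 N friction).
- fin (a point): Centre of the grip part of the carriage's orange upright fin, 95 mm above the table: 24 mm along jig x, 12 mm along jig y, standing from 71 mm to 110 mm above the table, at jig x = 62 mm and the same jig y as the punch. Pinch it along the jig's y, or push it. Below it the carriage block is 46 mm long in y.
- punch (a joint): Punch cap's travel downward, m: 0 up, 0.012 bottom. The spring's resistance rises to about 15 N at 4 mm, then it trips and falls away to about 3 N; it has tripped for certain from 0.009 on; pressing to the bottom is fine. It springs back when released.
- punch_cap (a point): Centre of the top of the black round punch cap, 24 mm diameter, 110 mm above the table when up, at jig x = 0, on the carriage.
- punch_tip (a point): The steel punch's tip, on the carriage straight below the cap, 0.6 mm above the blank's top; it does not move when the cap is pressed.
- post_holder_b_mid (a point): Middle of a loose black upright post holder, 32 x 47 x 86 mm, off the jig's left (+y) end. Leave alone.
- beam_block_mid (a point): Middle of a loose black finned beam block, 26 x 50 x 58 mm, off the jig's right (-y) end. Leave alone.
- lens_case_mid (a point): Middle of a loose flat white round lens case, 57 mm diameter, 20 mm high, off the jig's left (+y) end, nearer the robot. Leave alone.
- fork_a_mid (a point): Middle of a loose black slotted clamping fork, 78 x 32 x 13 mm, lying off the jig's right (-y) end, nearer the robot. Leave alone.
Not all that is in view belongs to the job. Leave any pink or purple look-alike of the part that bears blank_center alone.

How it is judged:
By the outcome, as a careful person would: the job done as asked, in the order asked, and still so for the second after the job is handed in, with the robot touching nothing.
It also fails if it takes over 61 s, if anything falls off the work surface, if the arm or the gripper's body presses on something with over 40 N, if the wrist force passes 120 N, or if a joint passes its speed limit or range.

## Robot

A 6-joint arm with a two-finger parallel gripper is mounted at the origin on a cart in front of the work surface, level with it; the furniture and walls round the work are solid. World frame = base frame: x ahead of the robot, y to its left, z up, the work surface at z = 0. Lengths are in mm, angles in rad, forces in N, time in s.
With the tool pointing down it reaches from about 425 to 950 mm from the base axis. Payload 3.5 kg.
Tool frame: the origin (TCP) lies midway between the tips of the shut fingers; the grasp point (between the pads) lies 19 mm behind it; z points along the fingers, y is the direction in which the jaws open and shut (so a half turn about z gives the same grasp; the last joint's range is limited). The gripper opens to 85 mm and grips with 20 to 120 N. Pads are 22 mm wide; open, the fingers measure 114 mm over their backs; the gripper's body (76 mm by 85 mm) begins 54 mm behind the grasp point. The pads swing forward as they close: fully open they stand 13 mm farther back than shut.
Start: joints at [-1.301, 0.286, 1.577, -0, 1.279, -0.15], TCP at [275.136, -616.365, 231.325] pointing down, gripper open.
Joint ranges: [-2.77, 2.77], [-0.9, 2.22], [0.21, 2.48], [-1.53, 4.67], [0.24, 2.81], [-2.84, 2.84]. Speed limits (rad/s): [2.79, 2.79, 3.14, 3.14, 3.14, 3.14].

## Interface

Orientations are given as a unit quaternion [x, y, z, w].
In Python, from cell import env, vision gives the robot as it stands.
- The arm moves only by the tool move_arm, never from a script. Its argument "deltas" is a list of rows, each a list of 7 numbers: the gripper's target within -1 to 1 (shut at 1, half-way at 0, fully open at -1), then the shift along the tool's x, y, z in m, then the turn, a rotation vector about the tool's x, y, z in rad. A call has 1 to 12 rows; each row is the pose to reach, as a shift and turn from the pose commanded when the call began, along the tool's axes at that moment; what a row does not reach only later rows make up. A row lasts 1/8 s, in which the tool goes at most 62.5 mm and 10.7 degrees, less where a joint would pass 70% of its speed; a pose out of reach is approached as far as the arm can. A call with a gripper value outside its range is refused whole. The fingers move at their own pace and stop on an object; the grip force is fixed at half the most. Time passes only in rows, so rows that repeat a pose let the fingers close. It gives the time, the measured TCP pose, the force and the opening at its end, in the units of the state.
- env.read_state(): the state, without advancing time (a new reading comes with each control period).
- vision.grab_frame(name): name is "scene" or "side" or "wrist"; returns the picture (384x512x3 uint8, red, green, blue); there is no depth.
- vision.get_calibration(name): a dict with "fovy" (degrees; the focal length in pixels is half the picture's height over the tangent of half this angle, whatever the lens; pixels are square), "cx", "cy" (the principal point, pixels), "world_from_camera" (4x4, takes a point from camera to world coordinates); the wrist camera has in their place "tool_from_camera" (4x4, takes a point from camera to tool coordinates, whose origin is the TCP and whose axes are the flange's). Camera axes: x right, y down, z forward; pixel columns grow to the right and rows downward; lengths in mm; the calibration is good to about 2 mm. A picture is of the moment at which its call begins: read the wrist's pose just before it. get_calibration takes no time and is no camera call.
- env.job_done(): hands the job in, once; it reports no verdict.
The state is a dict: "time": time; "qpos": joint angles; "dq": joint speeds; "joint_efforts": joint torques, N m; "ee_pos": TCP position; "tool_rot": TCP orientation; "contact_force": force on the tool from outside, world axes, zero at the start; "wrist_torque": the same for the moment, N m; "grip_width": finger opening in mm.
Only numpy, scipy, OpenCV 4.12 (cv2) and the standard library are available. Lean on these libraries where they do the work, as an engineer would, in place of code of your own. Each camera call takes 0.05 s, during which the arm holds its last target.

## Working session

There is one attempt and no reset: what is moved stays moved. The work goes in short steps, Python scripts to look and compute and a tool call to move; the robot and the scene stay as the last step left them, time stands still between calls to the robot, and variables do not carry over. Pictures are saved under pics/ and viewed, and the job is handed in when it is done.

Besides the shell and the picture viewer there is one more tool, called after ">>>" as a command line: name --pt "numbers of a row" for each row, then --argument value for the rest. move_arm: Moves the arm, as the interface text tells. Its arguments: {"type":"object","properties":{"deltas":{"type":"array","items":{"type":"array","items":{"type":"number"}}}},"required":["deltas"]}

```bash
ls; mkdir -p pics; python3 - <<'E'
from cell import env, vision
import cv2
s=env.read_state();print(s)
for n in ("scene","side","wrist"):
    im=vision.grab_frame(n);cv2.imwrite(f"pics/{n}0.png",im[:,:,::-1]);c=vision.get_calibration(n);print(n,c)
E
```

```text
pics
{'time': 0.0, 'qpos': array([-1.30098261e+00,  2.87174263e-01,  1.57819002e+00, -2.33797849e-06,
        1.27862939e+00, -1.50016282e-01]), 'dq': array([-0.00090453, -0.00096828,  0.00088778,  0.00079425, -0.00205887,
        0.00031241]), 'joint_efforts': array([ 1.19998425e-03, -4.05978477e+01, -2.92624497e+01, -1.13045503e-04,
        5.81615939e-03,  1.23947657e-05]), 'ee_pos': array([ 274.96939123, -615.72142779,  229.93441489]), 'tool_rot': array([ 9.78047856e-01,  2.08376945e-01, -7.29831704e-05, -1.19829198e-03]), 'contact_force': array([-0.42805357, -0.35947244, -0.02354864]), 'wrist_torque': array([ 0.01082834, -0.03299522, -0.00986461]), 'grip_width': 85.38955702188113}
scene {'fovy': 42.10191547675623, 'cx': 259.0748495145473, 'cy': 186.54031315701152, 'world_from_camera': array([[ 6.53349538e-01, -4.22254413e-01,  6.28359444e-01,
        -4.44528908e+02],
       [-7.57019925e-01, -3.56246931e-01,  5.47730734e-01,
        -1.11478540e+03],
       [-7.43059595e-03, -8.33540242e-01, -5.52408772e-01,
         9.06264215e+02],
       [ 0.00000000e+00,  0.00000000e+00,  0
[... 236 characters left out ...]
    [-5.06055452e-01,  4.03168561e-01, -7.62471633e-01,
         6.82732301e+02],
       [-6.81564271e-04, -8.84210764e-01, -4.67087636e-01,
         7.20513599e+02],
       [ 0.00000000e+00,  0.00000000e+00,  0.00000000e+00,
         1.00000000e+00]])}
wrist {'fovy': 59.99748870255257, 'cx': 256.5481656452103, 'cy': 189.19347562035512, 'tool_from_camera': array([[ 3.38023423e-04, -9.59516260e-01, -2.81653036e-01,
         7.14781426e+01],
       [ 9.99999871e-01,  4.31367464e-04, -2.69412031e-04,
         7.52598943e-01],
       [ 3.80001180e-04, -2.81652909e-01,  9.59516282e-01,
        -1.42654326e+02],
       [ 0.00000000e+00,  0.00000000e+00,  0.00000000e+00,
         1.00000000e+00]])}
```

View pics/scene0.png

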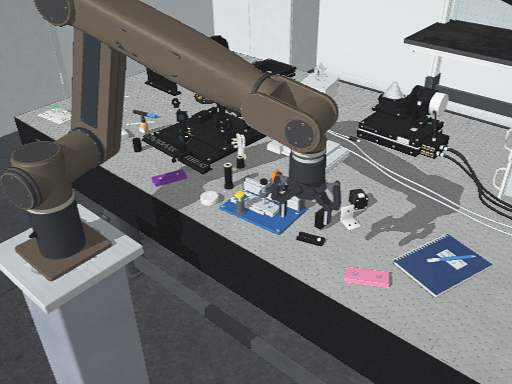

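View pics/side0.png

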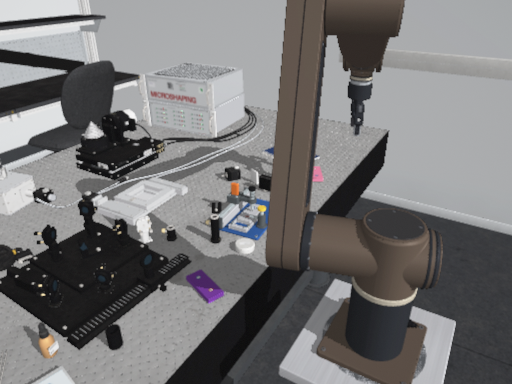

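View pics/wrist0.png

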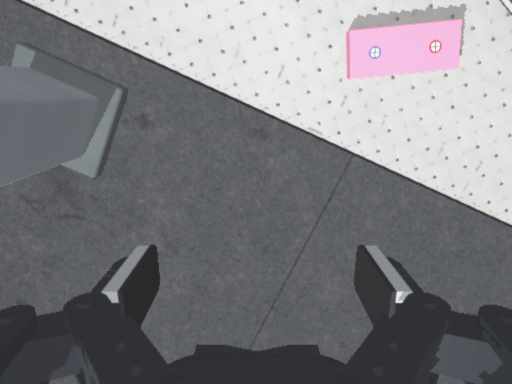

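The scene view shows the blue jig at about (263,210), with the yellow cap at (240,195) and the orange fin at (275,174). The side view shows yellow at (262,208) and orange at (235,188). Pink and purple look-alike bars lie away from it. I'll triangulate coarsely.

```bash
cat > h.py <<'E'
import numpy as np, cv2
from scipy.spatial.transform import Rotation as R
from cell import env, vision
def cam(n,s=None):
    c=vision.get_calibration(n); f=192/np.tan(np.radians(c["fovy"])/2)
    if n=="wrist":
        T=np.eye(4);T[:3,:3]=R.from_quat(s["tool_rot"]).as_matrix();T[:3,3]=s["ee_pos"];T=T@c["tool_from_camera"]
    else:T=c["world_from_camera"]
    return f,c["cx"],c["cy"],T
def ray(C,p):
    f,cx,cy,T=C;d=T[:3,:3]@np.array([(p[0]-cx)/f,(p[1]-cy)/f,1]);return T[:3,3],d/np.linalg.norm(d)
def onz(C,p,z):
    o,d=ray(C,p);return o+d*(z-o[2])/d[2]
def tri(*rs):
    A=np.zeros((3,3));b=np.zeros(3)
    for o,d in rs:
        P=np.eye(3)-np.outer(d,d);A+=P;b+=P@o
    x=np.linalg.solve(A,b);return x,[np.linalg.norm((np.eye(3)-np.outer(d,d))@(x-o)) for o,d in rs]
def proj(C,X):
    f,cx,cy,T=C;q=T[:3,:3].T@(np.asarray(X)-T[:3,3]);return np.array([f*q[0]/q[2]+cx,f*q[1]/q[2]+cy])
def grab(n,name):
    s=env.read_state();im=vision.grab_frame(n);cv2.imwrite(f"pics/{name}.png",im[:,:,::-1]);return im,s
def blobs(im,lo,hi,amin=8):
    h=cv2.cvtColor(im,cv2.COLOR_RGB2HSV);m=cv2.inRange(h,lo,hi)
    n,l,st,ce=cv2.connectedComponentsWithStats(m)
    return [(ce[i].round(1).tolist(),st[i].tolist()) for i in range(1,n) if st[i,4]>=amin]
def totool(s,v):
    return R.from_quat(s["tool_rot"]).inv().apply(v)
E
python3 - <<'E'
from h import *
I={}
for n in ("scene","side"):
    im=cv2.imread(f"pics/{n}0.png")[:,:,::-1];I[n]=im
    print(n,"yel",blobs(im,(22,130,110),(34,255,255)),"\nor",blobs(im,(3,190,150),(14,255,255),4),"\nblue",blobs(im,(105,150,50),(122,255,255),40))
    x,y=(270,195) if n=="scene" else (240,215)
    cv2.imwrite(f"pics/c_{n}.png",cv2.resize(im[y-50:y+50,x-60:x+70,::-1],None,fx=6,fy=6,interpolation=2))
E
```

```text
scene yel [([199.0, 97.5], [197, 97, 5, 2, 8]), ([239.4, 194.0], [236, 191, 8, 7, 48])] 
or [([275.1, 171.8], [273, 170, 5, 6, 13])] 
blue [([265.2, 217.8], [220, 200, 86, 35, 894]), ([456.1, 257.5], [440, 255, 32, 6, 99])]
side yel [([261.5, 208.0], [258, 206, 8, 5, 36])] 
or [([234.4, 188.7], [232, 184, 6, 10, 57])] 
blue [([264.0, 206.5], [257, 200, 12, 23, 77]), ([247.2, 231.8], [222, 224, 45, 16, 228])]
```

View pics/c_scene.png

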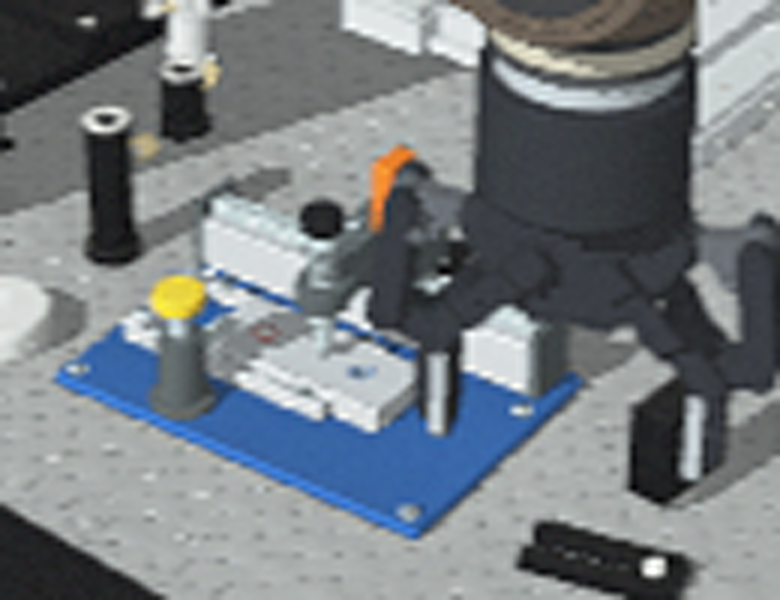

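View pics/c_side.png

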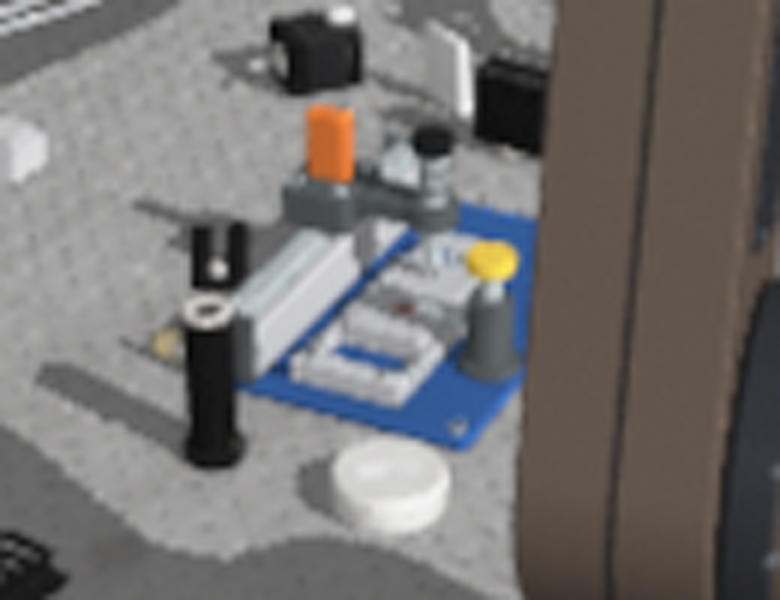

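The crops show the yellow cap at scene (239.7,194.3) / side (262,208), the black cap at scene (263.7,181.3) / side (252.2,188), and the fin top. The blank in the channel has a red ring near scene (254,200) and a blue ring near (270,207).

```bash
python3 - <<'E'
from h import *
A=cam("scene");B=cam("side")
np.set_printoptions(precision=1,suppress=True)
Y,e=tri(ray(A,(239.7,194)),ray(B,(262,207.9)));print("yellow",Y,e)
K,e=tri(ray(A,(263.7,181.0)),ray(B,(252.2,188)));print("black",K,e)
F,e=tri(ray(A,(275.8,170)),ray(B,(235,183)));print("fin top",F,e)
print(onz(A,(239.7,194),76),onz(B,(262,207.9),76))
print(onz(A,(263.7,181),110),onz(B,(252.2,188),110))
print("corners",[onz(A,(210+u/6,145+v/6),8) for u,v in ((57,376),(418,530),(580,378))])
print("red,blue",onz(A,(210+265/6,145+332/6),22),onz(A,(210+360/6,145+371/6),22))
s=env.read_state();print(R.from_quat(s["tool_rot"]).as_matrix())
E
```

```text
yellow [ 435.1 -271.2   72.8] [np.float64(0.8262357941893804), np.float64(0.8262357941894569)]
black [ 495.2 -313.5  106.6] [np.float64(0.6565067871373157), np.float64(0.6565067871373231)]
fin top [ 557.5 -308.   112. ] [np.float64(1.8295964245192569), np.float64(1.8295964245193033)]
[ 432.9 -273.9   76. ] [ 431.4 -265.6   76. ]
[ 492.3 -316.4  110. ] [ 491.  -307.2  110. ]
corners [array([ 410.2, -208. ,    8. ]), array([ 432.1, -427. ,    8. ]), array([ 581.2, -412.9,    8. ])]
red,blue [ 493.3 -276.7   22. ] [ 498.6 -335.8   22. ]
[[ 0.9  0.4 -0. ]
 [ 0.4 -0.9  0. ]
 [ 0.  -0.  -1. ]]
```

Jig yaw is about 0.097 rad, with its origin near (491,-280). The blank centre is at jig y of about -27 and the punch at about -34. I'll move the wrist above the jig, aligned to it, to refine this.

>>> move_arm --pt "-1 0.05 -0.035 0 0 0 0.16" --pt "-1 0.1 -0.071 0 0 0 0.32" --pt "-1 0.15 -0.107 0 0 0 0.32" --pt "-1 0.2 -0.143 0 0 0 0.32" --pt "-1 0.25 -0.178 0 0 0 0.32" --pt "-1 0.298 -0.213 0 0 0 0.32" --pt "-1 0.298 -0.213 0 0 0 0.32" --pt "-1 0.298 -0.213 0 0 0 0.32"

```text
time: 1.15
ee_pos: [460.3, -300.4, 231.2]
tool_rot: [0.999, 0.05, -0.0, 0.0]
contact_force: [0.4, 0.2, -0.2]
grip_width: 85.5
```

```bash
python3 - <<'E'
from h import *
im,s=grab("wrist","w1");print(s["time"],s["ee_pos"],s["tool_rot"],s["dq"].round(3))
cv2.imwrite("pics/w1b.png",cv2.resize(im[20:260,110:410,::-1],None,fx=2.6,fy=2.5,interpolation=2))
im,s=grab("scene","s1");im,s=grab("side","d1")
E
```

```text
1.15 [ 460.33792992 -300.43803645  231.17252534] [ 9.98735895e-01  5.02647242e-02 -2.33155596e-04  1.25401661e-04] [-0.033  0.008 -0.008 -0.001  0.001  0.   ]
```

View pics/w1.png

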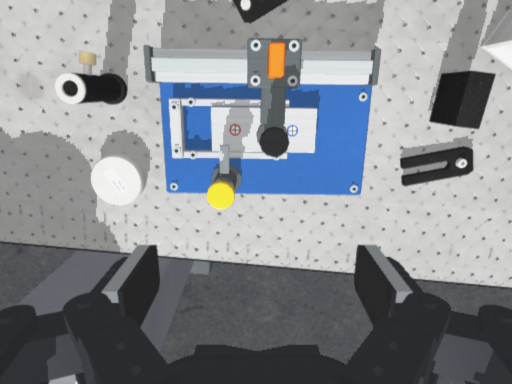

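View pics/w1b.png

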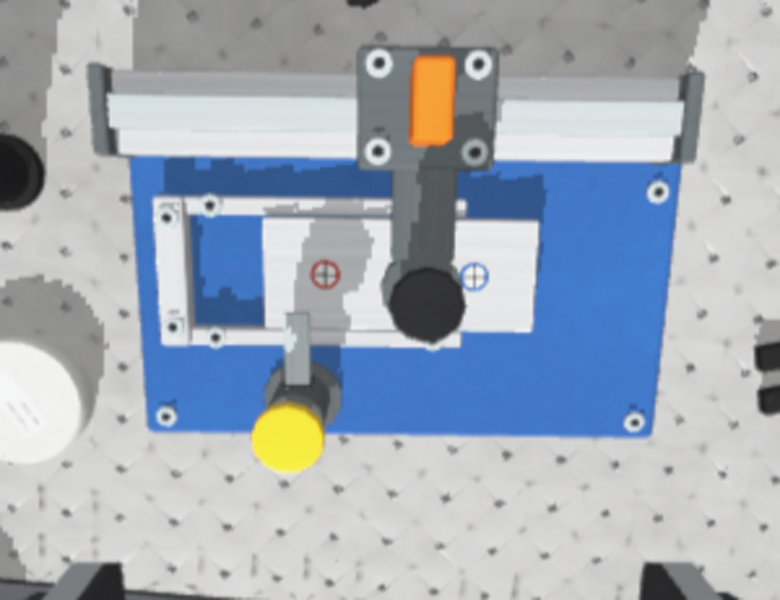

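The wrist view shows the jig clearly. Red ring is at about (235,130), blue ring (292,130), black cap (274,141), yellow cap (221,195) and fin top (276,60). The blank is the white bar between the guides, carrying both rings inside the blue jig. The pink and purple bars are elsewhere.

```bash
python3 - <<'E'
from h import *
np.set_printoptions(precision=1,suppress=True)
im=cv2.imread("pics/w1.png")[:,:,::-1];s=env.read_state()
C=cam("wrist",s)
def big(lo,hi,roi=None):
    b=blobs(im,lo,hi,8);b.sort(key=lambda t:-t[1][4]);return b[:4]
y=big((22,130,110),(34,255,255));o=big((3,170,120),(16,255,255))
print("y",y[0],"o",o[0])
r=[b for b in blobs(im,(165,70,60),(180,255,255),5)+blobs(im,(0,90,60),(8,255,255),5)];print("red",r)
Y=onz(C,y[0][0],76);print("Y",Y)
mask=im[125:158,255:292].max(2)<45
ys,xs=np.nonzero(mask);k=(xs.min()+255+xs.max()+255)/2,(ys.min()+125+ys.max()+125)/2;print("black px",k)
u=lambda p:(110+p[0]/2.6,20+p[1]/2.5)
K=onz(C,u((427,305)),110);print("K",K)
F=onz(C,u((433,100)),110);print("F top",F)
rd=onz(C,u((325.5,274)),22);bl=onz(C,u((474.5,277)),22);print("rd,bl",rd,bl,np.linalg.norm(rd-bl))
sc=[onz(C,u(p),8) for p in ((166,416),(634,422))]
print("front screws",sc, np.arctan2(*( -(sc[1]-sc[0])[:2]*[-1,1])))
fe=[onz(C,u(p),8) for p in ((148,431),(652,436))];print("front corners",fe,np.linalg.norm(fe[1]-fe[0]))
d=(fe[0]-fe[1])[:2];yaw=np.arctan2(-d[0],d[1]);d2=(rd-bl)[:2];print("yaw",yaw,"blank yaw",np.arctan2(-d2[0],d2[1]))
Rz=R.from_euler('z',yaw).as_matrix()
O=Y-Rz@[-56,15,76];print("O from Y",O)
O2=K[:2];
for n,p in (("K",K),("F",F),("rd",rd),("bl",bl),("c0",fe[0]),("c1",fe[1])):print(n,Rz.T@(p-O))
es=onz(C,u((190,270)),22);print("stop top edge",Rz.T@(es-O))
be=[onz(C,u(p),22) for p in ((264,275),(536,278))];print("blank ends",[Rz.T@(p-O) for p in be])
E
```

```text
y ([220.5, 194.4], [207, 181, 28, 27, 593]) o ([276.1, 59.1], [268, 43, 17, 35, 424])
red [([230.4, 128.0], [230, 125, 3, 7, 7]), ([238.7, 129.5], [237, 125, 4, 10, 12])]
Y [ 435.8 -270.7   76. ]
black px (np.float64(274.0), np.float64(128.0))
K [ 494.4 -313.   110. ]
F top [ 555.  -307.8  110. ]
rd,bl [ 490.9 -276.7   22. ] [ 495.6 -336.6   22. ] 60.08013453920523
front screws [array([ 418.3, -211.3,    8. ]), array([ 435.7, -416.7,    8. ])] 0.08447108673563357
front corners [array([ 410.3, -203.6,    8. ]), array([ 429.8, -425.8,    8. ])] 223.1120362231549
yaw 0.08756419460862344 blank yaw 0.07751334712610872
O from Y [ 492.9 -280.7    0. ]
K [ -1.4 -32.3 110. ]
F [ 59.5 -32.4 110. ]
rd [-1.6  4.2 22. ]
bl [ -2.2 -55.9  22. ]
c0 [-75.5  84.1   8. ]
c1 [ -75.5 -139.     8. ]
stop top edge [-0.5 58.7 22. ]
blank ends [array([-2.3, 29. , 22. ]), array([ -2.4, -80.7,  22. ])]
```

Measurements agree with the given sizes: ring spacing 60.1 mm, front edge 223 mm, stop at 58.7. The blank needs about 31 mm of travel. The carriage would obstruct that push, so I'll pinch the fin first and move it to the future red position.

>>> move_arm --pt "-1 0.047 0.009 0 0 0 0.015" --pt "-1 0.0945 0.017 0.02 0 0 0.015" --pt "-1 0.0945 0.017 0.07 0 0 0.015" --pt "-1 0.0945 0.017 0.12 0 0 0.015" --pt "-1 0.0945 0.017 0.151 0 0 0.015" --pt "-1 0.0945 0.017 0.151 0 0 0.015" --pt "0.2 0.0945 0.017 0.151 0 0 0.015" --pt "1 0.0945 0.017 0.151 0 0 0.015" --pt "1 0.0945 0.017 0.151 0 0 0.015" --pt "1 0.0945 0.017 0.151 0 0 0.015" --pt "1 0.0945 0.017 0.151 0 0 0.015"

```text
time: 2.68
ee_pos: [556.6, -307.8, 81.5]
tool_rot: [0.999, 0.043, 0.0, 0.0]
contact_force: [-0.9, 2.2, 5.0]
grip_width: 11.1
```

Fin gripped (opening 11 mm, close to the 12 mm fin). Sliding the carriage +67 mm.

>>> move_arm --pt "1 0 -0.015 0 0 0 0" --pt "1 0 -0.03 0 0 0 0" --pt "1 0 -0.045 0 0 0 0" --pt "1 0 -0.06 0 0 0 0" --pt "1 0 -0.067 0 0 0 0" --pt "1 0 -0.067 0 0 0 0" --pt "1 0 -0.067 0 0 0 0" --pt "0 0 -0.067 0 0 0 0" --pt "-0.4 0 -0.067 0 0 0 0" --pt "-0.4 0 -0.067 -0.05 0 0 0" --pt "-0.4 0 -0.067 -0.1 0 0 0"

```text
time: 4.05
ee_pos: [549.6, -240.1, 179.6]
tool_rot: [0.999, 0.042, -0.001, -0.001]
contact_force: [0.8, 0.2, 0.9]
grip_width: 59.8
```

>>> move_arm --pt "1 -0.02 0.049 0 0 0 0" --pt "1 -0.041 0.098 0 0 0 0" --pt "1 -0.061 0.146 0 0 0 0" --pt "1 -0.061 0.146 0.04 0 0 0" --pt "1 -0.061 0.146 0.09 0 0 0" --pt "1 -0.061 0.146 0.14 0 0 0" --pt "1 -0.061 0.146 0.155 0 0 0" --pt "1 -0.061 0.146 0.155 0 0 0"

```text
time: 5.05
ee_pos: [501.7, -391.1, 24.4]
tool_rot: [0.999, 0.042, -0.001, -0.001]
contact_force: [-0.2, -0.0, 0.9]
grip_width: 0.2
```

```bash
python3 - <<'E'
from h import *
im,s=grab("wrist","w2");print(s["ee_pos"],s["tool_rot"],s["grip_width"],s["contact_force"])
im,s=grab("scene","s2")
cv2.imwrite("pics/s2c.png",cv2.resize(im[130:250,200:340,::-1],None,fx=5,fy=5,interpolation=2))
E
```

```text
[ 501.74072769 -391.11617781   24.42676568] [ 9.99099464e-01  4.24138640e-02 -7.00953858e-04 -9.13641584e-04] 0.17137147586689885 [-0.23216256 -0.01822597  0.91418301]
```

View pics/w2.png

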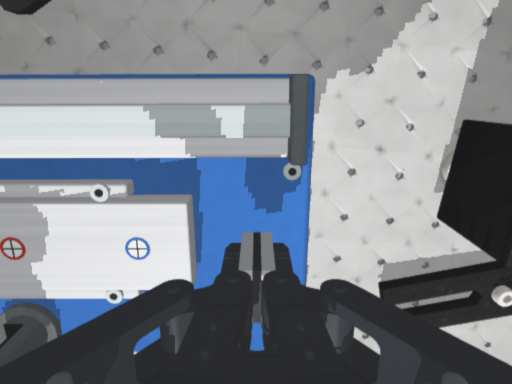

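View pics/s2c.png

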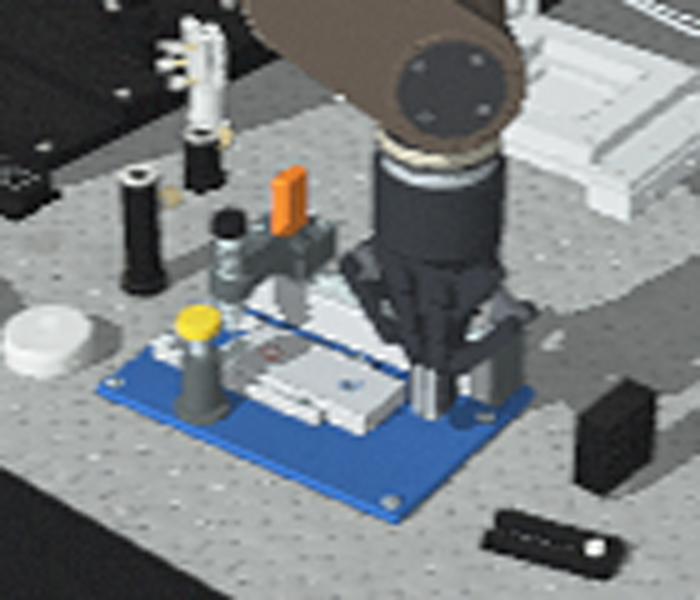

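The fingers stand behind the blank's -y end and centred on it, with the punch now out of the way. Lowering and pushing.

>>> move_arm --pt "1 0 0 0.006 0 0 0" --pt "1 0 0 0.011 0 0 0" --pt "1 0 -0.005 0.011 0 0 0" --pt "1 0 -0.01 0.011 0 0 0" --pt "1 0 -0.014 0.011 0 0 0" --pt "1 0 -0.018 0.011 0 0 0" --pt "1 0 -0.022 0.011 0 0 0" --pt "1 0 -0.026 0.011 0 0 0" --pt "1 0 -0.03 0.011 0 0 0" --pt "1 0 -0.034 0.011 0 0 0" --pt "1 0 -0.038 0.011 0 0 0" --pt "1 0 -0.038 0.011 0 0 0"

```text
time: 6.65
ee_pos: [498.9, -353.5, 14.4]
tool_rot: [0.999, 0.042, -0.0, -0.0]
contact_force: [-0.4, 0.2, 0.5]
grip_width: 0.0
```

```bash
python3 - <<'E'
from h import *
im,s=grab("wrist","w3");print(s["ee_pos"],s["contact_force"])
E
```

```text
[ 498.86583353 -353.46767549   14.37383826] [-0.42692543  0.21701756  0.48398585]
```

View pics/w3.png

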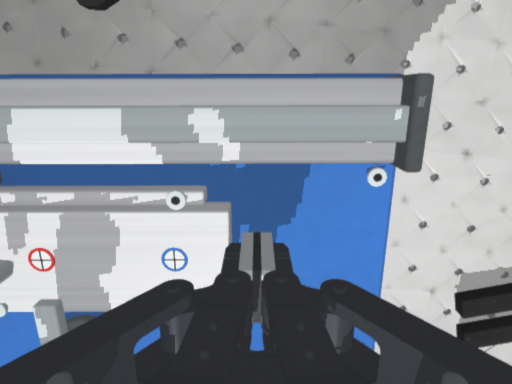

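The blank has moved with the fingers: its end is now about 24 px past the guide end, down from 60. Continuing in small steps, watching force.

>>> move_arm --pt "1 0 -0.002 0 0 0 0" --pt "1 0 -0.004 0 0 0 0" --pt "1 0 -0.006 0 0 0 0" --pt "1 0 -0.0075 0 0 0 0" --pt "1 0 -0.0085 0 0 0 0" --pt "1 0 -0.0085 0 0 0 0"

```text
time: 7.45
ee_pos: [498.1, -345.3, 14.3]
tool_rot: [0.999, 0.042, -0.0, -0.0]
contact_force: [-0.4, -0.4, -0.1]
grip_width: 0.1
```

>>> move_arm --pt "1 0 -0.001 0 0 0 0" --pt "1 0 -0.002 0 0 0 0" --pt "1 0 -0.002 0 0 0 0"

```text
time: 7.82
ee_pos: [498.0, -343.4, 14.3]
tool_rot: [0.999, 0.042, -0.0, -0.0]
contact_force: [-0.0, -1.3, -0.5]
grip_width: -0.2
```

```bash
python3 - <<'E'
from h import *
im,s=grab("wrist","w4");print(s["ee_pos"],s["contact_force"])
E
```

```text
[ 497.97626891 -343.36207024   14.33345837] [-0.03181618 -1.32937556 -0.48828254]
```

View pics/w4.png

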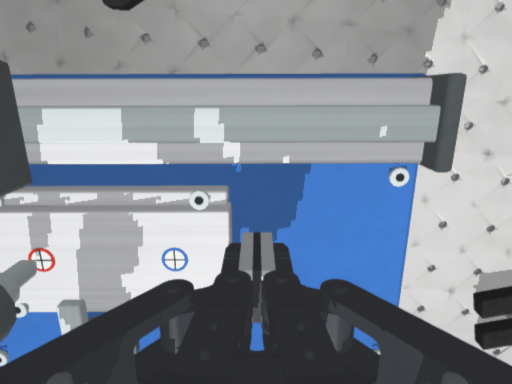

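The blank end is about level with the guide end, so roughly 2–3 mm remain.

>>> move_arm --pt "1 0 -0.001 0 0 0 0" --pt "1 0 -0.002 0 0 0 0" --pt "1 0 -0.002 0 0 0 0"

```text
time: 8.25
ee_pos: [497.8, -341.3, 14.3]
tool_rot: [0.999, 0.042, -0.0, -0.0]
contact_force: [-1.2, -0.9, -0.0]
grip_width: 0.3
```

>>> move_arm --pt "1 0 -0.001 0 0 0 0" --pt "1 0 -0.001 0 0 0 0"

```text
time: 8.5
ee_pos: [497.7, -340.4, 14.3]
tool_rot: [0.999, 0.042, -0.0, -0.0]
contact_force: [-0.2, -0.2, -0.1]
grip_width: -0.0
```

>>> move_arm --pt "1 0 -0.001 0 0 0 0" --pt "1 0 -0.001 0 0 0 0"

```text
time: 8.75
ee_pos: [497.7, -339.8, 14.4]
tool_rot: [0.999, 0.042, 0.0, 0.0]
contact_force: [-0.4, -1.2, -1.1]
grip_width: 0.1
```

>>> move_arm --pt "1 0 -0.001 0 0 0 0" --pt "1 0 -0.001 0 0 0 0"

```text
time: 9.0
ee_pos: [497.8, -339.5, 14.8]
tool_rot: [0.999, 0.043, 0.0, 0.001]
contact_force: [-0.2, -4.8, -0.4]
grip_width: -0.1
```

>>> move_arm --pt "1 0 -0.0015 0 0 0 0" --pt "1 0 -0.0015 0 0 0 0" --pt "1 0 -0.0015 0 0 0 0"

```text
time: 9.38
ee_pos: [498.1, -339.4, 15.4]
tool_rot: [0.999, 0.043, 0.001, 0.003]
contact_force: [-1.1, -8.5, 0.3]
grip_width: 0.2
```

```bash
python3 - <<'E'
from h import *
im,s=grab("wrist","w5");print(s["ee_pos"],s["contact_force"])
E
```

```text
[ 498.11330768 -339.39912722   15.39699592] [-1.13733017 -8.49087351  0.28266667]
```

View pics/w5.png

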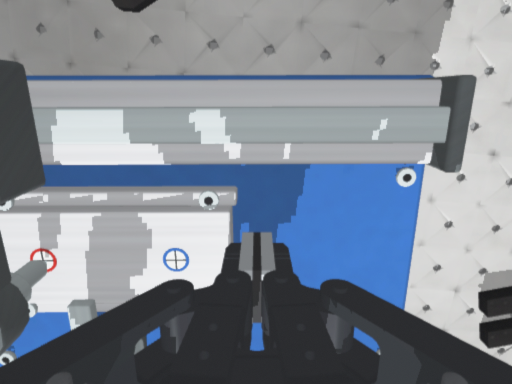

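The blank stopped dead at 8.5 N with its end just inside the guide end, so it is home. I'll back off, rise, and take a look from above.

>>> move_arm --pt "1 0 0.006 0 0 0 0" --pt "1 0 0.012 0 0 0 0" --pt "1 0 0.012 -0.05 0 0 0" --pt "1 0 0.012 -0.11 0 0 0" --pt "1 -0.01 -0.01 -0.16 0 0 0" --pt "1 -0.035 -0.04 -0.2 0 0 0" --pt "1 -0.035 -0.041 -0.217 0 0 0" --pt "1 -0.035 -0.041 -0.217 0 0 0" --pt "1 -0.035 -0.041 -0.217 0 0 0"

```text
time: 10.55
ee_pos: [458.8, -298.9, 229.3]
tool_rot: [0.999, 0.042, -0.001, -0.001]
contact_force: [-0.2, -0.0, 0.2]
grip_width: 0.2
```

```bash
python3 - <<'E'
from h import *
im,s=grab("wrist","w6");print(s["time"],s["ee_pos"],s["tool_rot"],s["dq"].round(3))
cv2.imwrite("pics/w6b.png",cv2.resize(im[20:260,110:410,::-1],None,fx=2.6,fy=2.5,interpolation=2))
E
```

```text
10.55 [ 458.82905344 -298.94862616  229.31742387] [ 0.99910454  0.04227763 -0.00107139 -0.00125023] [-0.002  0.011  0.007 -0.002  0.003 -0.   ]
```

View pics/w6b.png

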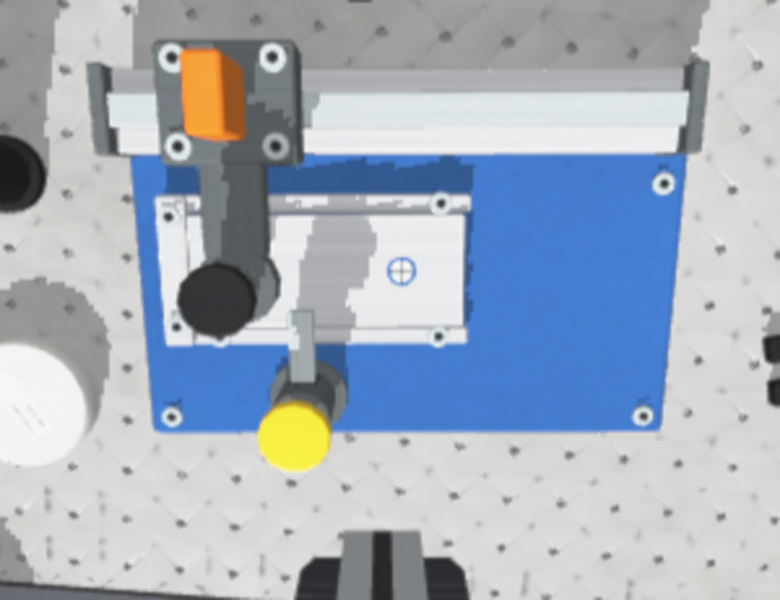

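The blank now touches the end stop at the left. The blue ring is at crop (402,271), the punch cap at (216,299) hides the red ring, and the yellow cap is at (294,437).

```bash
cat > m.py <<'E'
from h import *
np.set_printoptions(precision=1,suppress=True)
u=lambda p:(110+p[0]/2.6,20+p[1]/2.5)
def rep(name,s,pts,yaw=0.086):
    C=cam("wrist",s);J=R.from_euler('z',yaw).as_matrix();out={}
    for n,(p,z) in pts.items():out[n]=onz(C,p,z)
    return out,J,C
E
python3 - <<'E'
from m import *
im=cv2.imread("pics/w6.png")[:,:,::-1];s=env.read_state()
y=max(blobs(im,(22,130,110),(34,255,255)),key=lambda t:t[1][4])
o,J,C=rep("",s,{"Y":(y[0],76),"K":(u((216,299)),110),"F":(u((198,93)),110),"B":(u((402,271)),22),"c0":(u((155,433)),8),"c1":(u((662,431)),8),"stop":(u((188,270)),22),"bend":(u((464,270)),22),"Ktip":(u((216,299)),110)})
d=(o["c0"]-o["c1"])[:2];print("yaw",np.arctan2(-d[0],d[1]))
O=o["B"]-J@[0,-25,22];print("O from B",O,"O from Y",o["Y"]-J@[-56,15,76], "O from stop",o["stop"]-J@[0,60.5,22])
for k,v in o.items():print(k,v,J.T@(v-O))
A=cam("scene");B=cam("side")
s1=env.read_state()
for n in("scene","side"):
    im,_=grab(n,n+"6"); x,yy=(270,195) if n=="scene" else (240,215)
    cv2.imwrite(f"pics/c6_{n}.png",cv2.resize(im[yy-50:yy+50,x-60:x+70,::-1],None,fx=6,fy=6,interpolation=2))
E
```

```text
yaw 0.09034534178194982
O from B [ 491.5 -279.4    0. ] O from Y [ 493.2 -279.7    0. ] O from stop [ 492.  -279.2    0. ]
Y [ 436.1 -269.5   76. ] [-54.4  14.6  76. ]
K [ 489.5 -246.5  110. ] [  0.8  32.9 110. ]
F [ 549.6 -239.6  110. ] [ 61.3  34.7 110. ]
B [ 493.7 -304.3   22. ] [ -0. -25.  22.]
c0 [ 409.8 -203.     8. ] [-74.8  83.1   8. ]
c1 [ 429.9 -425.     8. ] [ -73.9 -139.8    8. ]
stop [ 486.8 -218.9   22. ] [ 0.5 60.6 22. ]
bend [ 496.2 -328.9   22. ] [  0.4 -49.8  22. ]
Ktip [ 489.5 -246.5  110. ] [  0.8  32.9 110. ]
```

View pics/c6_side.png

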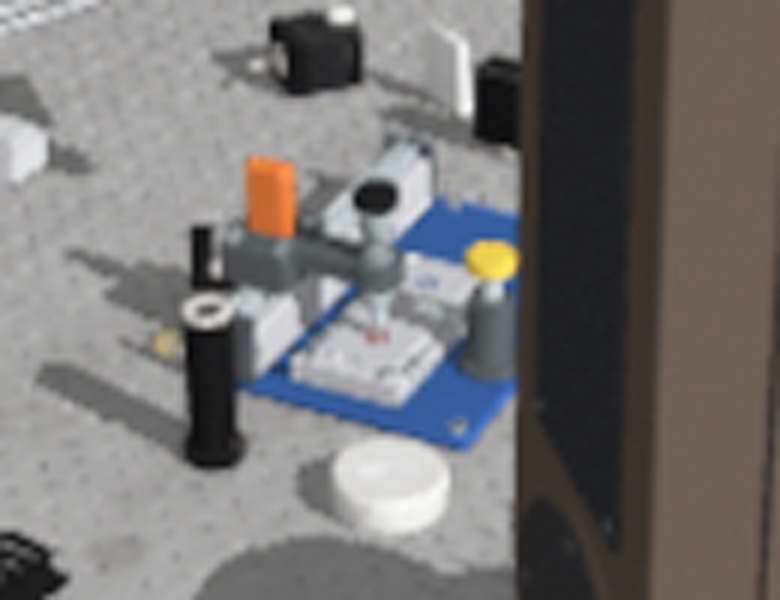

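View pics/c6_scene.png

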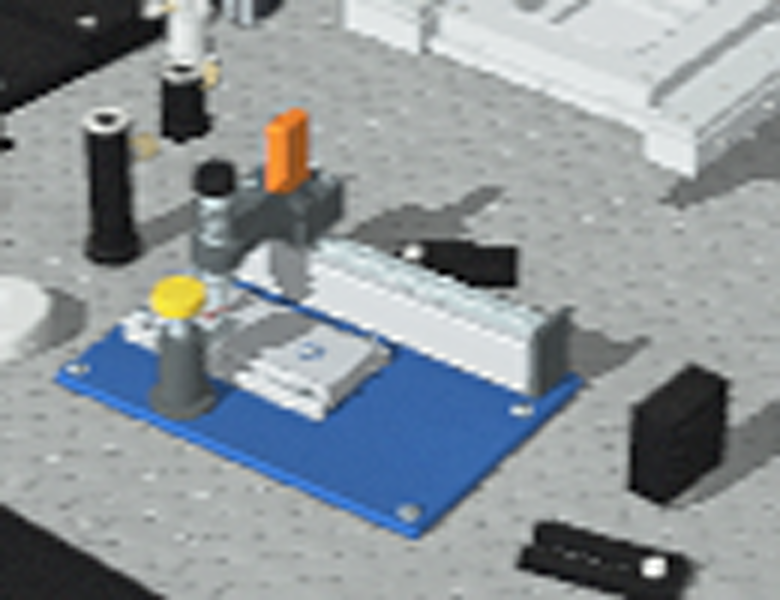

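The punch is about at jig y 33–35. Red ring appears right under the tip in the side view; I'll check finely after the clip. Now pressing the yellow cap.

>>> move_arm --pt "1 -0.021 -0.031 0.02 0 0 0" --pt "1 -0.021 -0.031 0.07 0 0 0" --pt "1 -0.021 -0.031 0.12 0 0 0" --pt "1 -0.021 -0.031 0.145 0 0 0" --pt "1 -0.021 -0.031 0.151 0 0 0" --pt "1 -0.021 -0.031 0.154 0 0 0" --pt "1 -0.021 -0.031 0.157 0 0 0" --pt "1 -0.021 -0.031 0.16 0 0 0" --pt "1 -0.021 -0.031 0.162 0 0 0" --pt "1 -0.021 -0.031 0.162 0 0 0"

```text
time: 11.95
ee_pos: [435.7, -270.1, 69.6]
tool_rot: [0.999, 0.042, 0.0, 0.0]
contact_force: [0.4, 0.0, -0.2]
grip_width: 0.3
```

>>> move_arm --pt "1 0 0 0.0015 0 0 0" --pt "1 0 0 0.003 0 0 0" --pt "1 0 0 0.004 0 0 0"

```text
time: 12.32
ee_pos: [435.8, -270.3, 67.9]
tool_rot: [0.999, 0.043, -0.001, -0.0]
contact_force: [-6.4, 5.1, 18.0]
grip_width: -0.3
```

The cap stopped at 68 mm with 18 N: home. Lifting and going to a slanted viewpoint to see the tip against the red ring.

>>> move_arm --pt "1 0 0 -0.03 0 0 0" --pt "1 -0.003 0.045 -0.03 0 0 0" --pt "1 -0.005 0.085 -0.025 0 0 0" --pt "1 -0.005 0.085 -0.025 0 0 0" --pt "1 -0.005 0.085 -0.025 0 0 0"

```text
time: 12.95
ee_pos: [437.4, -354.4, 89.7]
tool_rot: [0.999, 0.042, -0.0, -0.001]
contact_force: [-0.3, 0.2, 0.4]
grip_width: -0.2
```

```bash
python3 - <<'E'
from h import *
im,s=grab("wrist","w7");print(s["time"],s["ee_pos"],s["tool_rot"],s["dq"].round(3))
E
```

```text
12.95 [ 437.36928627 -354.35890302   89.70790591] [ 9.99107544e-01  4.22301246e-02 -4.05631637e-04 -7.53941955e-04] [ 0.014 -0.011  0.013 -0.002  0.     0.   ]
```

View pics/w7.png

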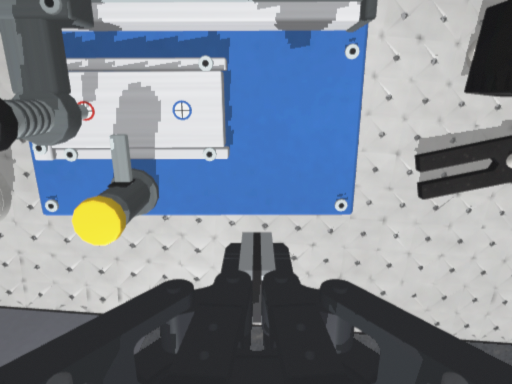

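```bash
python3 - <<'E'
from h import *
im=cv2.imread("pics/w7.png")
cv2.imwrite("pics/w7c.png",cv2.resize(im[80:140,40:120],None,fx=10,fy=10,interpolation=2))
E
```

```text
(no output)
```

View pics/w7c.png

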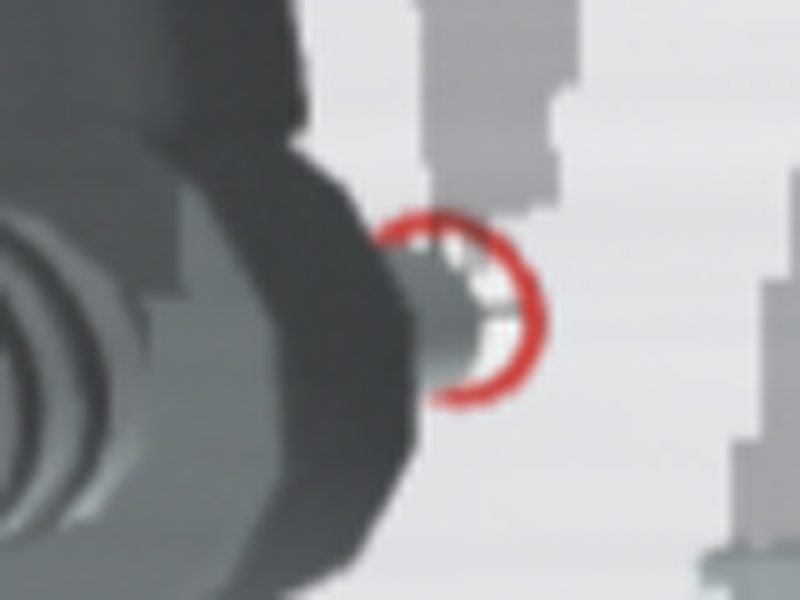

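The clip is down, with its finger covering the blank's edge. The punch shank stands inside the red ring, but the view is partly hidden. I'll tilt for a lower view.

>>> move_arm --pt "1 0 0 0.01 0.17 0 0" --pt "1 0 0 0.02 0.34 0 0" --pt "1 0 0.01 0.02 0.45 0 0" --pt "1 0 0.01 0.02 0.45 0 0" --pt "1 0 0.01 0.02 0.45 0 0"

```text
time: 13.62
ee_pos: [438.7, -363.8, 70.4]
tool_rot: [0.974, 0.042, -0.01, -0.223]
contact_force: [-0.4, -1.6, -0.2]
grip_width: 0.0
```

```bash
python3 - <<'E'
from m import *
im,s=grab("wrist","w8");print(s["time"],s["ee_pos"],s["tool_rot"])
C=cam("wrist",s);O=np.array([492,-279.5,0]);J=R.from_euler('z',.086).as_matrix()
p=proj(C,O+J@[0,35,22]);print(p,[proj(C,O+J@[0,y,22]) for y in(25,45)]);x,y=p.round().astype(int)
x=max(x,45);y=max(y,35)
cv2.imwrite("pics/w8c.png",cv2.resize(im[y-35:y+35,x-45:x+45,::-1],None,fx=8,fy=8,interpolation=2));print(x,y)
E
```

```text
13.625 [ 438.7 -363.8   70.4] [ 1.   0.  -0.  -0.2]
[137.  108.6] [array([148. , 108.9]), array([126.3, 108.3])]
137 109
```

View pics/w8c.png

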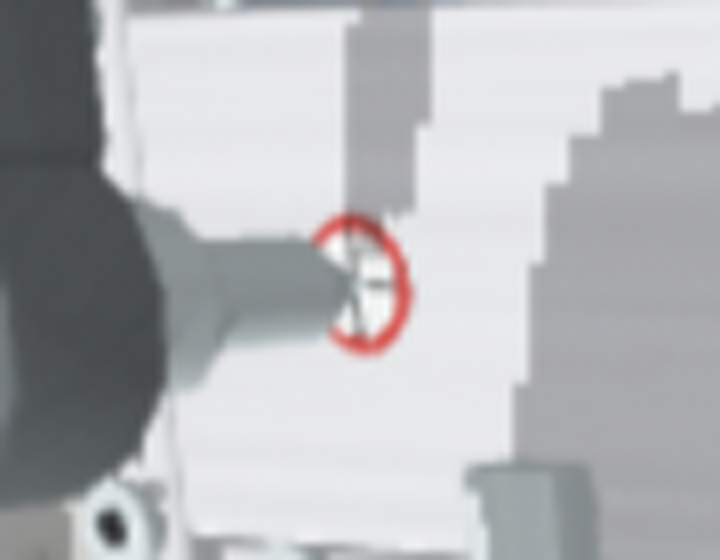

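The tip stands right at the cross centre: tip at (353,285), cross about (358,285) in the crop, roughly 0.5 mm apart. Untilting and lifting, then pressing the punch.

>>> move_arm --pt "1 0 -0.011 -0.023 -0.15 0 0" --pt "1 0 -0.023 -0.048 -0.3 0 0" --pt "1 0 -0.035 -0.072 -0.45 0 0" --pt "1 0 -0.035 -0.072 -0.45 0 0" --pt "1 0 -0.035 -0.072 -0.45 0 0"

```text
time: 14.3
ee_pos: [438.5, -363.9, 150.2]
tool_rot: [0.999, 0.043, -0.0, -0.001]
contact_force: [-0.3, 0.3, 0.7]
grip_width: -0.0
```

```bash
python3 - <<'E'
from h import *
s=env.read_state();print(s["ee_pos"],s["tool_rot"],totool(s,np.array([489.3,-245.3,112])-s["ee_pos"]))
E
```

```text
[ 438.46284769 -363.90029849  150.19018924] [ 9.99079693e-01  4.28891770e-02 -5.80701543e-05 -5.30930485e-04] [  60.81679915 -113.76648903   38.30718376]
```

>>> move_arm --pt "1 0.03 -0.055 0 0 0 0" --pt "1 0.061 -0.11 0 0 0 0" --pt "1 0.061 -0.114 0.015 0 0 0" --pt "1 0.061 -0.114 0.034 0 0 0" --pt "1 0.061 -0.114 0.034 0 0 0" --pt "1 0.061 -0.114 0.034 0 0 0"

```text
time: 15.05
ee_pos: [489.2, -247.4, 115.9]
tool_rot: [0.999, 0.041, -0.0, -0.0]
contact_force: [0.5, 0.5, -0.3]
grip_width: 0.0
```

```bash
python3 - <<'E'
from m import *
im,s=grab("side","d9");print(s["ee_pos"],s["contact_force"])
im2,s=grab("scene","s9")
cv2.imwrite("pics/c9.png",np.hstack([cv2.resize(i[y-30:y+50,x-40:x+40,::-1],None,fx=4.9,fy=4.9,interpolation=2) for i,x,y in((im,243,190),(im2,245,165))]))
E
```

```text
[ 489.2 -247.4  115.9] [ 0.5  0.5 -0.3]
```

View pics/c9.png

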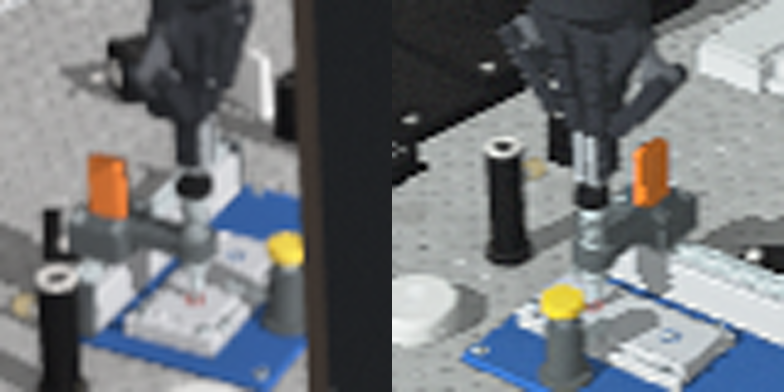

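Both views show the fingers centred above the black cap. Pressing.

>>> move_arm --pt "1 0 -0.001 0.005 0 0 0" --pt "1 0 -0.001 0.009 0 0 0" --pt "1 0 -0.001 0.013 0 0 0" --pt "1 0 -0.001 0.016 0 0 0" --pt "1 0 -0.001 0.0165 0 0 0" --pt "1 0 -0.001 0.0165 0 0 0"

```text
time: 15.9
ee_pos: [489.9, -246.1, 101.8]
tool_rot: [0.999, 0.043, 0.0, 0.001]
contact_force: [-3.8, -0.5, 8.2]
grip_width: -0.2
```

>>> move_arm --pt "1 0 0 0.0015 0 0 0" --pt "1 0 0 0.003 0 0 0" --pt "1 0 0 0.003 0 0 0"

```text
time: 16.27
ee_pos: [489.9, -245.9, 98.0]
tool_rot: [0.999, 0.043, 0.0, 0.001]
contact_force: [-1.9, 0.2, 4.6]
grip_width: -0.1
```

Travel reached the bottom (98 mm) with the force falling to about 4 N: tripped. Lifting and looking.

>>> move_arm --pt "1 0 0 -0.02 0 0 0" --pt "1 0 0 -0.055 0 0 0" --pt "-0.4 0.03 0 -0.085 0 0 0" --pt "-0.4 0.06 -0.001 -0.085 0 0 0" --pt "-0.4 0.06 -0.001 -0.085 0 0 0"

```text
time: 16.9
ee_pos: [550.5, -238.6, 181.8]
tool_rot: [0.999, 0.043, 0.0, 0.0]
contact_force: [-0.1, 0.0, 0.4]
grip_width: 54.6
```

```bash
python3 - <<'E'
from m import *
im,s=grab("side","d10");print(s["time"],s["ee_pos"],s["grip_width"])
im2,s=grab("scene","s10")
cv2.imwrite("pics/c10.png",np.hstack([cv2.resize(i[y-30:y+50,x-40:x+40,::-1],None,fx=4.9,fy=4.9,interpolation=2) for i,x,y in((im,243,190),(im2,245,165))]))
E
```

```text
16.9 [ 550.5 -238.6  181.8] 54.57660412844683
```

View pics/c10.png

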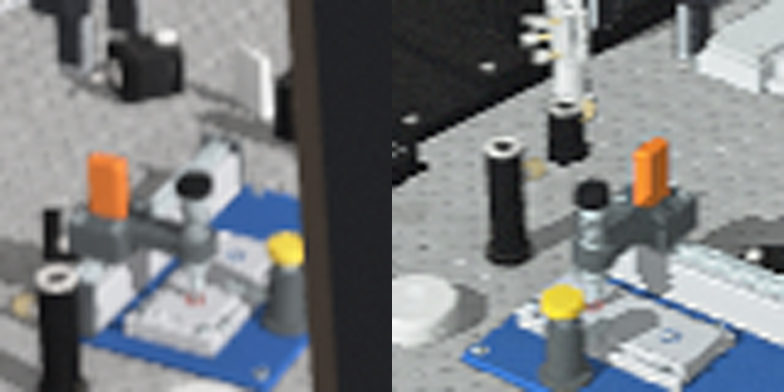

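The cap is back up and the carriage hasn't moved. Pinching the fin and sliding to blue.

>>> move_arm --pt "-0.4 0 0.001 0.05 0 0 0" --pt "-0.4 0 0.001 0.095 0 0 0" --pt "-0.4 0 0.001 0.101 0 0 0" --pt "1 0 0.001 0.101 0 0 0" --pt "1 0 0.001 0.101 0 0 0" --pt "1 0 0.001 0.101 0 0 0" --pt "1 0 0.001 0.101 0 0 0" --pt "1 0 0.001 0.101 0 0 0"

```text
time: 18.0
ee_pos: [550.7, -240.7, 83.5]
tool_rot: [0.999, 0.043, 0.001, 0.001]
contact_force: [-1.9, -0.1, 6.8]
grip_width: 11.1
```

>>> move_arm --pt "1 0 0.015 0 0 0 0" --pt "1 0 0.03 0 0 0 0" --pt "1 0 0.045 0 0 0 0" --pt "1 0 0.055 0 0 0 0" --pt "1 0 0.06 0 0 0 0" --pt "1 0 0.06 0 0 0 0" --pt "1 0 0.06 0 0 0 0"

```text
time: 18.88
ee_pos: [556.0, -301.0, 83.5]
tool_rot: [0.999, 0.043, 0.002, 0.001]
contact_force: [-0.4, -0.1, 5.0]
grip_width: 10.9
```

>>> move_arm --pt "0.2 0 0.06 0 0 0 0" --pt "-0.4 0 0.06 0 0 0 0" --pt "-0.4 0 0.06 -0.045 0 0 0" --pt "1 0 0.06 -0.095 0 0 0" --pt "1 -0.04 0.094 -0.095 0 0 0" --pt "1 -0.08 0.128 -0.095 0 0 0" --pt "1 -0.121 0.163 -0.09 0 0 0" --pt "1 -0.121 0.163 -0.05 0 0 0" --pt "1 -0.121 0.163 -0.01 0 0 0" --pt "1 -0.121 0.163 -0.005 0 0 0" --pt "1 -0.121 0.163 -0.005 0 0 0"

```text
time: 20.25
ee_pos: [448.2, -472.9, 86.8]
tool_rot: [0.999, 0.043, 0.0, 0.001]
contact_force: [-0.7, -0.7, 0.6]
grip_width: 0.0
```

My mistake: I wrote the 60 mm offset again, though the new call starts from the already shifted pose, so the carriage may have been dragged further while the fingers opened. Looking.

```bash
python3 - <<'E'
from m import *
im,s=grab("side","d11");im2,s=grab("scene","s11")
cv2.imwrite("pics/c11.png",np.hstack([cv2.resize(i[y-40:y+50,x-40:x+60,::-1],None,fx=3.9,fy=4.5,interpolation=2) for i,x,y in((im,233,200),(im2,260,195))]))
im2,s=grab("wrist","w11")
E
```

```text
(no output)
```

View pics/c11.png

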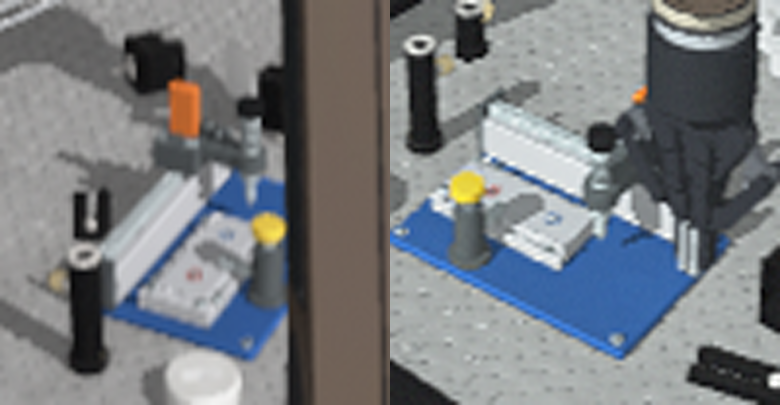

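View pics/w11.png

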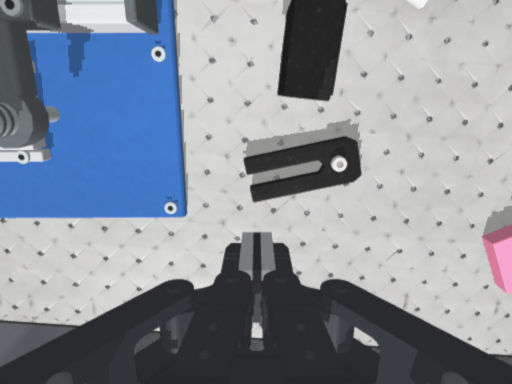

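The carriage has overshot to about y -60; nothing else was touched and the punch cap is up. I'll go back to the look pose, measure the fin and re-grip.

>>> move_arm --pt "1 0 0 -0.06 0 0 0" --pt "1 0 -0.01 -0.115 0 0 0" --pt "-0.4 0.01 -0.06 -0.144 0 0 0" --pt "-0.4 0.018 -0.115 -0.144 0 0 0" --pt "-0.4 0.027 -0.171 -0.144 0 0 0" --pt "-0.4 0.027 -0.171 -0.144 0 0 0" --pt "-0.4 0.027 -0.171 -0.144 0 0 0"

```text
time: 21.28
ee_pos: [460.7, -300.2, 231.6]
tool_rot: [0.999, 0.043, 0.001, 0.001]
contact_force: [0.0, -0.3, -0.4]
grip_width: 59.8
```

```bash
python3 - <<'E'
from m import *
im,s=grab("wrist","w12");print(s["time"],s["ee_pos"],s["tool_rot"])
cv2.imwrite("pics/w12b.png",cv2.resize(im[20:260,110:410,::-1],None,fx=2.6,fy=2.5,interpolation=2))
E
```

```text
21.275 [ 460.7 -300.2  231.6] [1. 0. 0. 0.]
```

View pics/w12b.png

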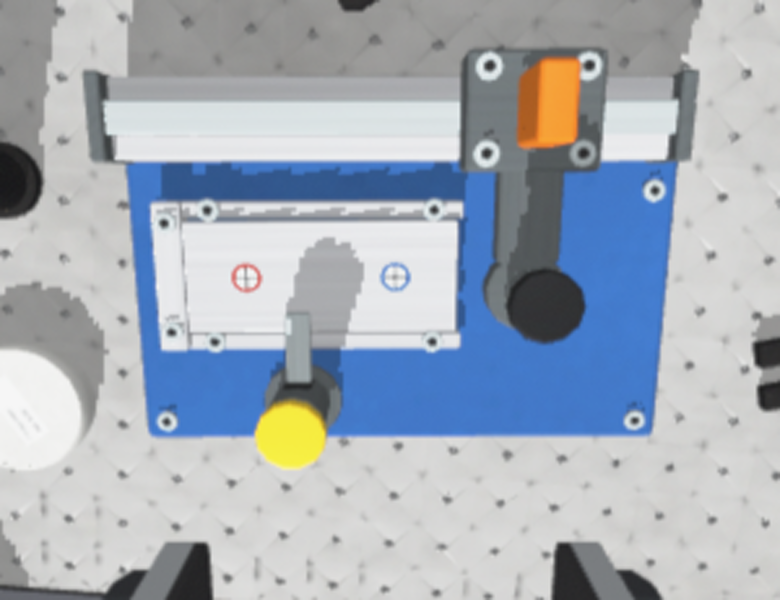

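The blank is still home and clipped, and the rings are unobstructed. Fin top is at crop (560,102), cap (545,305), blue ring (396,277).

```bash
python3 - <<'E'
from m import *
s=env.read_state();o,J,C=rep("",s,{"F":(u((560,102)),110),"K":(u((545,305)),110),"B":(u((396,277)),22),"R":(u((246.5,277.5)),22),"stop":(u((184,275)),22)})
O=(o["B"]+o["R"])/2-J@[0,5,22];print(O)
for k,v in o.items():print(k,v,J.T@(v-O))
g=np.array([*o["F"][:2],81]);print(totool(s,g-s["ee_pos"]))
E
```

```text
[ 491.4 -280.     0. ]
F [ 558.5 -344.7  110. ] [ 61.3 -70.2 110. ]
K [ 498.2 -348.7  110. ] [  0.9 -69.1 110. ]
B [ 493.6 -305.1   22. ] [  0.1 -25.2  22. ]
R [ 488.3 -245.    22. ] [-0.1 35.2 22. ]
stop [ 487.2 -219.9   22. ] [ 1.  60.3 22. ]
[ 93.6  51.8 150.5]
```

>>> move_arm --pt "-0.4 0.047 0.026 0 0 0 0" --pt "-0.4 0.094 0.052 0.02 0 0 0" --pt "-0.4 0.094 0.052 0.07 0 0 0" --pt "-0.4 0.094 0.052 0.12 0 0 0" --pt "-0.4 0.094 0.052 0.149 0 0 0" --pt "-0.4 0.094 0.052 0.149 0 0 0" --pt "1 0.094 0.052 0.149 0 0 0" --pt "1 0.094 0.052 0.149 0 0 0" --pt "1 0.094 0.052 0.149 0 0 0" --pt "1 0.094 0.052 0.149 0 0 0" --pt "1 0.094 0.052 0.149 0 0 0"

```text
time: 22.7
ee_pos: [559.1, -343.1, 83.5]
tool_rot: [0.999, 0.043, 0.001, -0.0]
contact_force: [-1.6, 4.3, 5.8]
grip_width: 11.0
```

```bash
python3 - <<'E'
from m import *
s=env.read_state();J=R.from_euler('z',.086).as_matrix();a=np.array([0,0,0])
for n,p in (("now",s["ee_pos"]),("red grip",[549.6,-240.1,81]),("red grip2",[550.7,-240.7,83]),("slid",[556,-301,83])):print(n,(J.T@(np.array(p)-[491.5,-279.8,0])))
E
```

```text
now [ 61.9 -68.9  83.5]
red grip [61.3 34.6 81. ]
red grip2 [62.3 33.9 83. ]
slid [ 62.4 -26.7  83. ]
```

>>> move_arm --pt "1 0 -0.012 0 0 0 0" --pt "1 0 -0.024 0 0 0 0" --pt "1 0 -0.036 0 0 0 0" --pt "1 0 -0.0435 0 0 0 0" --pt "1 0 -0.0435 0 0 0 0" --pt "1 0 -0.0435 0 0 0 0"

```text
time: 23.45
ee_pos: [555.4, -300.1, 83.4]
tool_rot: [0.999, 0.043, 0.001, 0.001]
contact_force: [-1.2, 0.9, 8.2]
grip_width: 11.1
```

Now releasing without offset, lifting, and going to the viewpoint.

>>> move_arm --pt "0.2 0 0 0 0 0 0" --pt "-0.3 0 0 0 0 0 0" --pt "-0.3 0 0 0 0 0 0" --pt "-0.3 0 0 -0.045 0 0 0" --pt "-0.2 0 0 -0.095 0 0 0" --pt "1 -0.04 0.034 -0.095 0 0 0" --pt "1 -0.08 0.068 -0.095 0 0 0" --pt "1 -0.121 0.103 -0.09 0 0 0" --pt "1 -0.121 0.103 -0.05 0.15 0 0" --pt "1 -0.121 0.103 -0.01 0.3 0 0" --pt "1 -0.121 0.103 0.005 0.45 0 0" --pt "1 -0.121 0.103 0.005 0.45 0 0"

```text
time: 24.95
ee_pos: [441.2, -413.1, 72.0]
tool_rot: [0.973, 0.04, -0.011, -0.225]
contact_force: [-0.1, -0.3, -0.1]
grip_width: -0.1
```

```bash
python3 - <<'E'
from m import *
im,s=grab("wrist","w13");print(s["time"],s["ee_pos"],s["tool_rot"],s["dq"].round(2))
C=cam("wrist",s);O=np.array([491.5,-279.8,0]);J=R.from_euler('z',.086).as_matrix()
p=proj(C,O+J@[0,-25,22]);print(p);x,y=p.round().astype(int)
x=max(x,45);y=max(y,35)
cv2.imwrite("pics/w13c.png",cv2.resize(im[y-35:y+35,x-45:x+45,::-1],None,fx=8,fy=8,interpolation=2))
E
```

```text
24.95 [ 441.2 -413.1   72. ] [ 1.   0.  -0.  -0.2] [ 0.  -0.1  0.  -0.  -0.   0. ]
[151.1 107.2]
```

View pics/w13c.png

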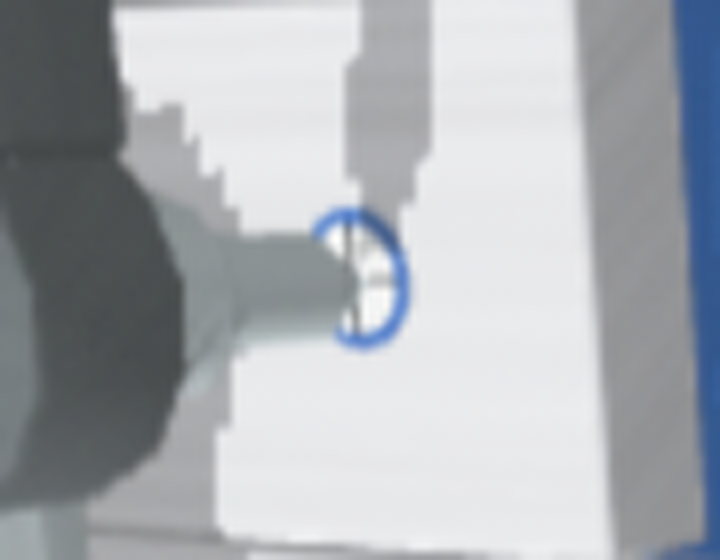

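The tip is on the blue cross: tip (357,280), cross (355,280). Untilting and lifting.

>>> move_arm --pt "1 0 -0.011 -0.023 -0.15 0 0" --pt "1 0 -0.023 -0.048 -0.3 0 0" --pt "1 0 -0.035 -0.072 -0.45 0 0" --pt "1 0 -0.035 -0.072 -0.45 0 0" --pt "1 0 -0.035 -0.072 -0.45 0 0"

```text
time: 25.62
ee_pos: [442.9, -412.5, 156.9]
tool_rot: [0.999, 0.043, 0.001, 0.0]
contact_force: [-0.0, -0.4, -0.6]
grip_width: -0.3
```

```bash
python3 - <<'E'
from h import *
s=env.read_state();print(s["ee_pos"],s["tool_rot"],totool(s,np.array([493.6,-304.7,115])-s["ee_pos"]))
E
```

```text
[ 442.92328207 -412.4905131   156.91624523] [9.99081556e-01 4.28436205e-02 5.13422288e-04 4.53773967e-04] [  59.67711607 -103.09626718   41.87717253]
```

>>> move_arm --pt "1 0.03 -0.052 0 0 0 0" --pt "1 0.06 -0.1 0 0 0 0" --pt "1 0.06 -0.103 0.02 0 0 0" --pt "1 0.06 -0.103 0.041 0 0 0" --pt "1 0.06 -0.103 0.041 0 0 0" --pt "1 0.06 -0.103 0.041 0 0 0"

```text
time: 26.38
ee_pos: [493.2, -306.2, 114.5]
tool_rot: [0.999, 0.042, -0.001, -0.0]
contact_force: [-0.3, -0.4, 0.2]
grip_width: -0.2
```

```bash
python3 - <<'E'
from m import *
im,s=grab("side","d14");print(s["ee_pos"],s["contact_force"])
im2,s=grab("scene","s14")
cv2.imwrite("pics/c14.png",np.hstack([cv2.resize(i[y-30:y+50,x-40:x+40,::-1],None,fx=4.9,fy=4.9,interpolation=2) for i,x,y in((im,243,190),(im2,255,175))]))
E
```

```text
[ 493.2 -306.2  114.5] [-0.3 -0.4  0.2]
```

View pics/c14.png

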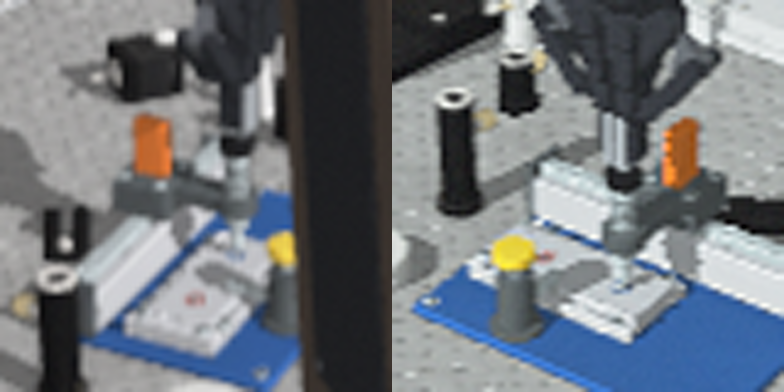

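Both views show the fingers centred over the cap. Pressing.

>>> move_arm --pt "1 0 -0.001 0.004 0 0 0" --pt "1 0 -0.001 0.008 0 0 0" --pt "1 0 -0.001 0.012 0 0 0" --pt "1 0 -0.001 0.016 0 0 0" --pt "1 0 -0.001 0.018 0 0 0" --pt "1 0 -0.001 0.018 0 0 0"

```text
time: 27.22
ee_pos: [493.9, -305.1, 98.0]
tool_rot: [0.999, 0.043, 0.0, 0.001]
contact_force: [-2.3, -1.2, 5.5]
grip_width: -0.1
```

At the bottom (98 mm, 5.5 N): tripped. Lifting and returning to the look pose, clear of everything.

>>> move_arm --pt "1 0 0 -0.02 0 0 0" --pt "1 0 0 -0.06 0 0 0" --pt "1 0 0 -0.11 0 0 0" --pt "1 -0.033 -0.006 -0.133 0 0 0" --pt "1 -0.033 -0.006 -0.133 0 0 0" --pt "1 -0.033 -0.006 -0.133 0 0 0"

```text
time: 27.98
ee_pos: [460.1, -300.6, 229.4]
tool_rot: [0.999, 0.042, -0.0, -0.001]
contact_force: [0.3, 0.2, -0.4]
grip_width: -0.1
```

```bash
python3 - <<'E'
from m import *
im,s=grab("wrist","w15");print(s["time"],s["ee_pos"],s["contact_force"])
im,s=grab("side","d15");im2,s=grab("scene","s15")
cv2.imwrite("pics/c15.png",np.hstack([cv2.resize(i[y-45:y+55,x-50:x+50,::-1],None,fx=4,fy=4,interpolation=2) for i,x,y in((im,240,205),(im2,270,195))]))
E
```

```text
27.975 [ 460.1 -300.6  229.4] [ 0.3  0.2 -0.4]
```

View pics/w15.png

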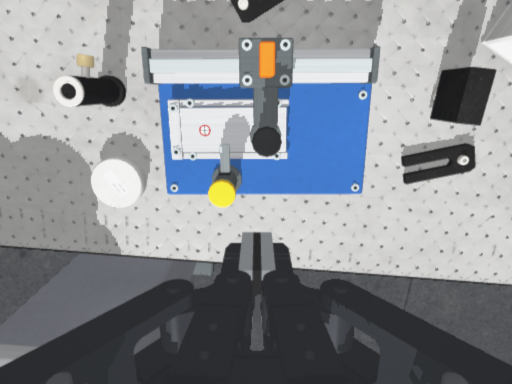

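View pics/c15.png

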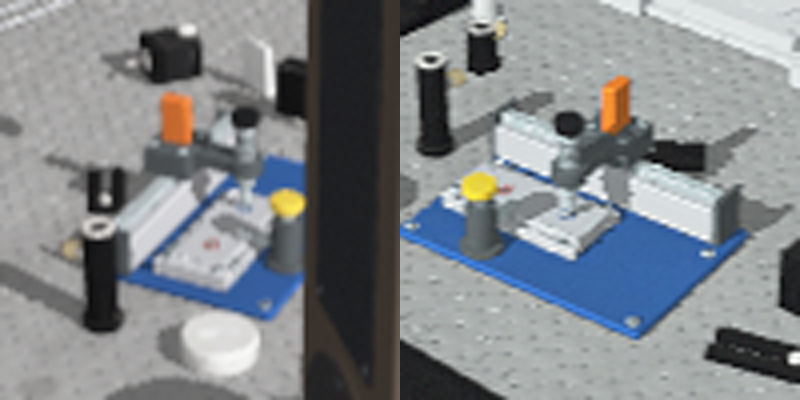

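All is in place: the blank is against the stop, the clip down, the punch cap up over blue, and the four loose objects are at the same pixels as in the first look. Handing in.

```bash
python3 -c "
from cell import env
print(env.job_done(), env.read_state()['time'])"
```

```text
the job is handed in; nothing more can be done
the job is handed in; nothing more can be done
```

The job is done and handed in at about 28 s of robot time.

- **Blank:** I moved the carriage clear first, then pushed the blank home. It stopped dead against the end stop at 8.5 N, and a later measurement put its centre within about 1 mm of the home position.
- **Hold-down:** The yellow cap went down to 68 mm and stayed. The steel finger now covers the blank's front edge.
- **Punching:** I punched red first, then blue. Before each press a close view showed the tip within about 0.5 mm of the cross, and each time the cap went to the bottom and came back up.
- **Last check:** The final pictures show the hold-down still down, the punch cap up, the robot clear, and the four loose objects where they started.

**One slip:** After first sliding the carriage to the blue cross, I repeated a 60 mm offset while letting go. That dragged the carriage to its -y end, about 45 mm too far. The punch was not pressed there and nothing else was touched. I gripped the fin again, set the carriage back and checked the tip before pressing.

The first press on red paused at about 8 mm, so I pressed on to the bottom without lifting. I saw no punch mark on the red cross in the pictures, so the evidence that each press tripped is the cap travel and the drop in force.

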